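# Shut and latch the gate of the desk crate

## Task

The gate of the slatted desk crate stands ajar. Lift its latch bar by the tab, swing the gate shut with the bar raised over the lip of the catch until the bar gently meets the catch's back plate, then let the bar drop into the catch so that it holds the gate shut. Do not force the latch post, and leave the crate's contents and the thread spool where they are.

Things in the scene. Friction and masses are not known exactly. Their poses are not given: they have to be found in the camera images.
- crate: open-topped slatted wooden crate, 130 x 231 x 88 mm, fixed to the desk; origin at the centre of its underside; its open front, where the gate hangs, faces its -x, its y runs along the front (hinge side +y, latch side -y), z up
- hinge (a point): point at desk height on the gate's vertical hinge line, at crate (-65, 101, 0) mm; axes as the crate's
- gate (a joint): gate angle (rad): 0 = along the crate's front, positive = open, swung towards crate -x; range -0.14 (inwards) to 0.95. The wooden gate is 182 mm long, 8 mm thick, its top 80 mm over the desk. A weak spring (0.15 N m/rad) with friction (0.05 N m) swings it open again to about 0.3 if let go unlatched. It latches somewhere between -0.08 and 0.10, as the catch is set
- bar (a joint): lift angle of the latch bar (rad): 0 = level, resting on its pin; positive = free end raised; stops at 0.32. It falls by its own weight (about 60 g)
- tab (a point): gripping point in the upright thumb tab on the bar, 95 mm from the pivot along the bar (-y) and 44 mm above the bar's middle line; axes as the bar's. The tab is 10 mm thick in x, 18 mm wide in y, its round top 19 mm above this point. Pinch it across x from above, fingertips no lower than 25 mm below this point (the gate's top rail is 34 mm below)
- bar_end (a point): centre of the free end of the bar, 166 mm from the pivot along the bar (-y); axes as the bar's
- post: wooden latch post, 118 mm high, fixed to the desk beside the crate's free front corner; origin under the post's centre, axes as the crate's. On its side facing the crate it carries the bright steel catch (see catch_middle). Post and catch are stiff and may not be pushed with more than 10 N
- tape_roll: roll of tape, 56 x 56 x 19 mm, loose in the crate; origin under its centre
- pocket_book: brown pocket notebook, 78 x 119 x 11 mm, lying loose in the crate; origin under its centre
- thread_spool: red thread spool, 28 x 28 x 35 mm, standing loose on the desk beside the crate, near the latch post; origin under its centre
- pivot (a point): pivot of the dark steel latch bar on the gate's outer face: 50 mm from the hinge line along the gate, 10 mm outside the gate's middle plane, 70 mm over the desk; axes turn with the bar. The bar is 166 mm long (runs from here along -y, past the gate's free edge), 8 mm thick in x, 12 mm high. x is the gate's normal, pointing into the crate when shut; the bar turns about it
- catch_middle (a point): nominal middle of the catch's slot floor, 60 mm over the desk; axes as the post's. The catch, 20 mm wide in y, has a 12 mm wide slot in x: at its -x a 6 mm thick lip, top 82 mm over the desk (the bar passes over it when lifted 0.15 rad or more); at its +x a back plate, top 122 mm. Set by hand, it really stands up to 14 mm either way in x of this point: not measured, must be felt

How it is judged:
By the outcome, as a careful person would: the job done as asked, in the order asked, and still so for the second after the job is handed in, with the robot touching nothing.
It also fails if it takes over 58 s, if anything falls off the work surface, if the arm or the gripper's body presses on something with over 40 N, if the wrist force passes 120 N, or if a joint passes its speed limit or range.

## Robot

A 7-joint arm with a two-finger parallel gripper is mounted at the origin on a cart in front of the work surface, level with it; the furniture and walls round the work are solid. World frame = base frame: x ahead of the robot, y to its left, z up, the work surface at z = 0. Lengths are in m, angles in rad, forces in N, time in s.
With the tool pointing down it reaches from about 0.4 to 0.9 m from the base axis. Payload 5.5 kg.
Tool frame: the origin (TCP) lies on the mounting face of the last link; the fingertips stand ctrl.nose_length ahead of it and the grasp point (between the pads) lies 159 mm ahead of it (ctrl.nose_length is the distance from the TCP to the fingertips, in m); z points along the fingers, y is the line along which they close (so a half turn about z gives the same grasp; the last joint's range is limited). The gripper opens to 92 mm and grips with 3 to 60 N. Pads are 19 mm wide; open, the fingers measure 130 mm over their backs; the gripper's body (75 mm by 190 mm) begins 47 mm behind the grasp point.
Start: joints at [1.474, 0.501, -0.427, 1.55, 0.221, 1.138, -0.21], TCP at [0.229, -0.608, 0.405] pointing down, gripper open.
Joint ranges: [-2.88, 2.88], [-0.31, 2.03], [-1.54, 1.56], [0.2, 2.42], [-1.41, 4.55], [0.19, 2.02], [-2.57, 2.57]. Speed limits (rad/s): [2.57, 2.57, 3.14, 3.14, 3.14, 3.14, 3.14].

## Interface

Orientations are given as a 3x3 rotation matrix whose columns are the frame's x, y, z axes.
In Python, from workcell import ctrl gives the robot as it stands.
- The arm moves only by the tool send_rows, never from a script. Its argument "steps" is a list of rows, each a list of 7 numbers: the shift along the tool's x, y, z in cm, then the turn, a rotation vector about the tool's x, y, z in degrees, then the finger opening in cm, from 0 to 9.18. In form: [[dx, dy, dz, rx, ry, rz, gripper], ...]. A call has 1 to 8 rows; each row is the pose to reach, as a shift and turn from the pose commanded when the call began, along the tool's axes at that moment; what a row does not reach only later rows make up. A row lasts 1/12 s, in which the tool goes at most 41.7 mm and 7.16 degrees, less where a joint would pass 70% of its speed; a pose out of reach is approached as far as the arm can. A call with a gripper value outside its range is refused whole. The fingers move at their own pace and stop on an object; "grip_force" is the grip in N (left out, the last holds). Time passes only in rows, so rows that repeat a pose let the fingers close. It gives the time, the measured TCP pose, the force, the opening and the grip force at its end, in the units of the state.
- ctrl.read_state(): the state, without advancing time (a new reading comes with each control period).
- ctrl.read_camera(name): name is "scene" or "top" or "wrist"; returns the picture (480x640x3 uint8, blue, green, red); there is no depth.
- ctrl.camera_info(name): a dict with "fx", "fy", "cx", "cy" (pixels), "extrinsics" (4x4, takes a point from camera to world coordinates). Camera axes: x right, y up, looking along -z (the intrinsics and any distortion apply to the point x, -y, -z); pixel columns grow to the right and rows downward; lengths in m; the calibration is good to about 2 mm. A picture is of the moment at which its call begins: read the wrist's pose just before it. camera_info takes no time and is no camera call; for the wrist camera it gives the pose at the moment of the call.
- ctrl.job_done(): hands the job in; it is judged then, once.
The state is a dict: "time": time; "joints": joint angles; "qd": joint speeds; "joint_efforts": joint torques, N m; "position": TCP position; "tcp_rot": TCP orientation; "ft_force": force on the tool from outside, world axes, zero at the start; "moment": the same for the moment, N m; "opening": finger opening in m; "finger_force": force on a finger pad.
Only numpy, scipy, OpenCV 4.12 (cv2) and the standard library are available. Lean on these libraries where they do the work, as an engineer would, in place of code of your own. Each camera call takes 0.05 s, during which the arm holds its last target. There are 200 camera calls.

## Working session

There is one attempt and no reset: what is moved stays moved. The work goes in short steps, Python scripts to look and compute and a tool call to move; the robot and the scene stay as the last step left them, time stands still between calls to the robot, and variables do not carry over. Pictures are saved under pics/ and viewed, at most 10 in all, crops included, and the job is handed in when it is done.

Besides the shell and the picture viewer there is one more tool, called after "Request:" as name(argument=value, ...), one argument or row to a line, values as JSON. send_rows: Moves the arm, as the interface text tells. Its arguments: {"type":"object","properties":{"steps":{"type":"array","items":{"type":"array","items":{"type":"number"}}},"grip_force":{"type":"number"}},"required":["steps"]}

```bash
ls; mkdir -p pics
python3 - <<'E'
from workcell import ctrl
import cv2, numpy as np
s=ctrl.read_state(); print({k:np.round(v,3).tolist() for k,v in s.items()}, ctrl.nose_length)
for n in("scene","top"):
    im=ctrl.read_camera(n); cv2.imwrite(f"pics/{n}0.png",im)
    i=ctrl.camera_info(n); print(n,i)
E
```

```text
pics
{'time': 0.0, 'joints': [1.474, 0.502, -0.427, 1.551, 0.221, 1.138, -0.21], 'qd': [0.001, 0.001, 0.0, 0.001, -0.002, -0.001, 0.001], 'joint_efforts': [-0.001, -56.66, -5.816, -27.911, -0.069, 0.031, 0.0], 'position': [0.229, -0.608, 0.404], 'tcp_rot': [[0.936, 0.352, -0.001], [0.352, -0.936, 0.002], [0.0, -0.002, -1.0]], 'ft_force': [-0.105, 0.951, -0.757], 'moment': [-0.032, -0.022, -0.011], 'finger_force': 0.0, 'opening': 0.092} 0.178
scene {'fx': 487.8504747729501, 'fy': 487.8504747729501, 'cx': 325.6891829381976, 'cy': 237.69499940047697, 'extrinsics': array([[ 0.6581852 ,  0.42428102, -0.62191467,  0.05710785],
       [-0.75263956,  0.39063079, -0.53003894, -0.50616376],
       [ 0.01805356,  0.81694137,  0.57643809,  0.58155367],
       [ 0.        ,  0.        ,  0.        ,  1.        ]])}
top {'fx': 612.5299340222526, 'fy': 612.5299340222526, 'cx': 311.6078770032239, 'cy': 235.76768075882353, 'extrinsics': array([[-0.00469121,  0.99356541, -0.11316261,  0.48480547],
       [-0.9999807 , -0.00512209, -0.00351718, -0.04209267],
       [-0.00407418,  0.11314393,  0.99357026,  0.95666562],
       [ 0.        ,  0.        ,  0.        ,  1.        ]])}
```

View pics/scene0.png

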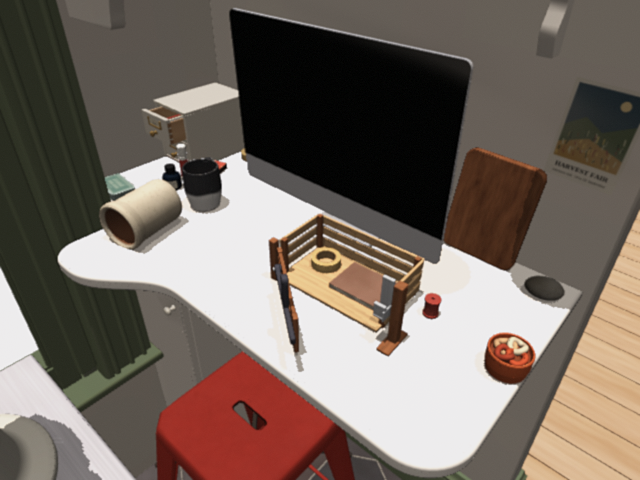

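View pics/top0.png

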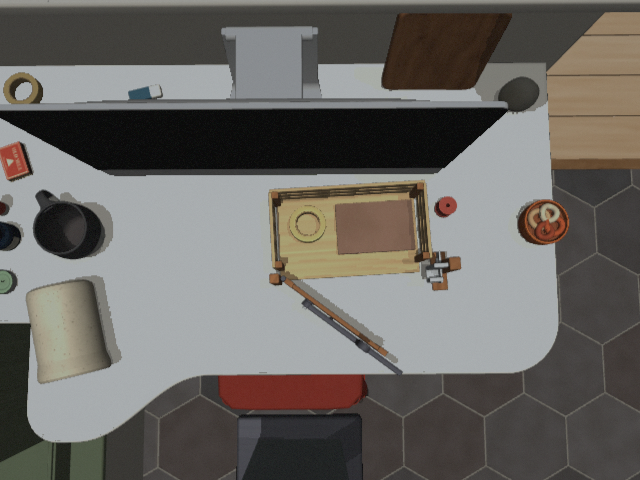

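The scene picture shows the gate ajar (bar from about 283,268 to 296,348, post at 398,310). In the top picture the bar runs from (303,302) to (401,373) with the tab near (362,346), the catch is near (437,268), and the spool is at (446,206). I'll zoom in on the gate and catch.

```bash
python3 - <<'E'
import cv2
im=cv2.imread("pics/top0.png")[170:390,260:480]
cv2.imwrite("pics/c1.png",cv2.resize(im,None,fx=2.7,fy=2.7,interpolation=cv2.INTER_CUBIC))
E
cat > h.py <<'E'
from workcell import ctrl
import cv2, numpy as np
def cast(n,u,v,z,i=None):
    i=i or ctrl.camera_info(n); E=i["extrinsics"]
    d=E[:3,:3]@np.array([(u-i["cx"])/i["fx"],-(v-i["cy"])/i["fy"],-1]); o=E[:3,3]
    return o+d*(z-o[2])/d[2]
def proj(n,p,i=None):
    i=i or ctrl.camera_info(n); E=i["extrinsics"]
    q=E[:3,:3].T@(np.asarray(p)-E[:3,3]); return i["cx"]-i["fx"]*q[0]/q[2], i["cy"]+i["fy"]*q[1]/q[2]
E
```

```text
(no output)
```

View pics/c1.png

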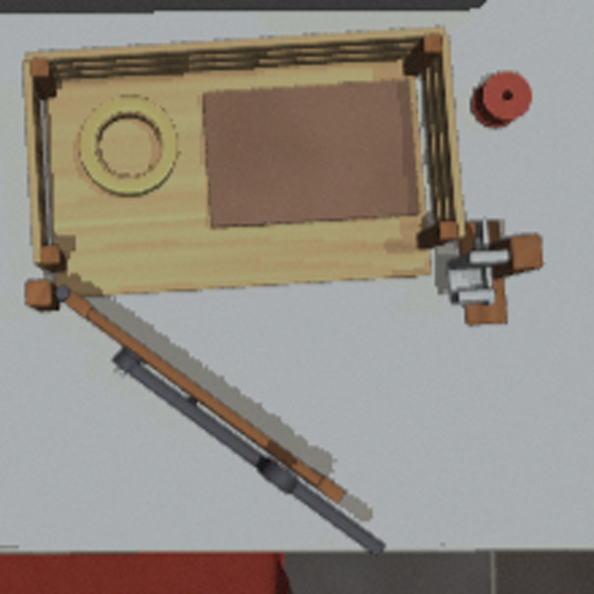

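Run:
```python
from h import *
P=dict(hinge=(62,293,.08),gatefree=(340,494,.08),pivot=(126,359,.076),tabtop=(278,470,.133),barend=(376,546,.076),back=(489,257,.122),lip=(476,297,.082),post=(525,250,.118),cFL=(50,257,.09),cFR=(442,232,.09),cBL=(40,69,.09),cBR=(432,43,.09))
W={k:cast("top",a/2.7+260-.3,b/2.7+170-.3,z) for k,(a,b,z) in P.items()}
for k,v in W.items(): print(k,np.round(v,4), 'scene px',np.round(proj("scene",v)))
d=lambda a,b:np.linalg.norm((W[a]-W[b])[:2])
print("gate",d('hinge','gatefree'),"bar",d('pivot','barend'),"crate w",d('cFL','cFR'))
f=W['cFR']-W['cFL'];fb=W['cBR']-W['cBL'];g=W['gatefree']-W['hinge'];b=W['barend']-W['pivot']
for q in(f,fb,g,b): print(np.degrees(np.arctan2(q[0],-q[1])))
```

```text
hinge [0.5238 0.0027 0.08  ] scene px [277. 245.]
gatefree [ 0.4183 -0.1425  0.08  ] scene px [295. 317.]
pivot [ 0.4889 -0.031   0.076 ] scene px [276. 264.]
tabtop [ 0.4341 -0.1062  0.133 ] scene px [283. 272.]
barend [ 0.3912 -0.1613  0.076 ] scene px [291. 335.]
back [ 0.539 -0.215  0.122] scene px [387. 277.]
lip [ 0.5205 -0.2159  0.082 ] scene px [377. 303.]
post [ 0.5427 -0.2342  0.118 ] scene px [399. 283.]
cFL [0.5422 0.0085 0.09  ] scene px [282. 235.]
cFR [ 0.5544 -0.1974  0.09  ] scene px [381. 283.]
cBL [0.6423 0.0139 0.09  ] scene px [318. 211.]
cBR [ 0.6552 -0.1946  0.09  ] scene px [415. 253.]
gate 0.17944929461017425 bar 0.16283560911226616 crate w 0.20621920849734401
3.3693896198795943
3.537855821096426
-35.99459229118745
-36.88256318343773
```

```bash
cat >> h.py <<'E'
from scipy.spatial.transform import Rotation as Ro
PSI=np.radians(3.4); H=np.array([.5238,.0027,0])
def pose(phi,th=0,up=0,off=(0,0)):
    """tool pose with grasp point on the tab; off=(along bar outward, along n) correction"""
    a=PSI-phi; u=np.array([np.sin(a),-np.cos(a),0]); n=np.array([np.cos(a),np.sin(a),0]); z=np.array([0,0,1.])
    piv=H+.05*u-.01*n+.07*z
    ub=np.cos(th)*u+np.sin(th)*z; zb=-np.sin(th)*u+np.cos(th)*z
    g=piv+(.095+off[0])*ub+.044*zb+off[1]*n+up*z
    R=np.c_[np.cross(n,-zb),n,-zb]
    return g+.159*zb,R
def row(p,R,p0,R0):
    return np.r_[np.round(R0.T@(p-p0)*100,2),np.round(Ro.from_matrix(R0.T@R).as_rotvec(degrees=True),1)].tolist()
def cur():
    s=ctrl.read_state(); return np.array(s["position"]),np.array(s["tcp_rot"])
E
python3 - <<'E'
from h import *
p,R=pose(.695,0,.13); print(p,R.round(2)); print(row(p,R,*cur()))
E
```

```text
[ 0.42966557 -0.10804163  0.403     ] [[ 0.59  0.8  -0.  ]
 [ 0.8  -0.59 -0.  ]
 [-0.    0.   -1.  ]]
[36.42, -39.73, 0.15, -0.1, -0.0, -33.0]
```

Request:
send_rows(
  steps=[
    [2.4,-2.6,0,0,0,-2,9],
    [5,-5.5,0,0,0,-5,9],
    [7.6,-8.3,0,0,0,-8,9],
    [10.2,-11.1,0,0,0,-11,9],
    [12.8,-14,0,0,0,-14,9],
    [15.4,-16.8,0,0,0,-17,9],
    [18,-19.6,0,0,0,-20,9],
    [20.6,-22.4,0,0,0,-22,9],
  ],
)

```text
time: 0.77
position: [0.3429, -0.3243, 0.4045]
tcp_rot: [[0.734, 0.679, -0.001], [0.679, -0.734, 0.0], [-0.0, -0.0, -1.0]]
ft_force: [0.5, -0.7, 0.2]
opening: 0.0897
finger_force: 0.0
```

Request:
send_rows(
  steps=[
    [2,-1.9,0,0,0,0,6],
    [4,-3.5,0,0,0,0,6],
    [6,-5,0,0,0,0,6],
    [8,-6.5,0,0,0,0,6],
  ],
)

```text
time: 1.1
position: [0.3575, -0.2227, 0.4045]
tcp_rot: [[0.736, 0.677, -0.001], [0.677, -0.736, -0.0], [-0.0, -0.0, -1.0]]
ft_force: [-0.2, 0.1, 0.2]
opening: 0.0679
finger_force: 0.0
```

Run:
```python
from h import *
p,R=pose(.695,0,.13); print(row(p,R,*cur()),ctrl.read_state()["time"],np.round(ctrl.read_state()["joints"],2))
```

```text
[13.07, -3.55, 0.15, -0.0, 0.0, -10.9] 1.1 [ 1.2   0.1  -0.74  2.08  0.08  0.99 -0.41]
```

Request:
send_rows(
  steps=[
    [2.5,-0.7,0,0,0,-2,6],
    [5,-1.4,0,0,0,-4,6],
    [7.5,-2.1,0,0,0,-6,6],
    [10,-2.8,0,0,0,-8,6],
    [12,-3.3,0,0,0,-10,6],
    [13,-3.6,0,0,0,-11,6],
    [13,-3.6,0,0,0,-11,6],
    [13,-3.6,0,0,0,-11,6],
  ],
)

```text
time: 1.77
position: [0.4287, -0.1099, 0.4044]
tcp_rot: [[0.593, 0.805, -0.001], [0.805, -0.593, 0.0], [-0.001, -0.001, -1.0]]
ft_force: [-0.6, 0.2, -1.2]
opening: 0.0598
finger_force: 0.0
```

Run:
```python
from h import *
p,R=pose(.695,0,.13); print(row(p,R,*cur()))
i=ctrl.camera_info("wrist");im=ctrl.read_camera("wrist"); cv2.imwrite("pics/w1.png",im)
import pickle; pickle.dump(i,open("w1.pkl","wb")); print(i["extrinsics"].round(3),i["fx"])
for off,z in((.095,.133),(.166,.07),(0,.07)):
    g=pose(.695)[0]; n=pose(.695)[1][:,1];u=np.array([n[1],-n[0],0])
    q=g+u*(off-.095); q[2]=z; print(off,np.round(proj("wrist",q,i)))
```

```text
[0.21, -0.03, 0.14, -0.0, 0.0, 0.0]
[[ 0.805  0.564  0.183  0.478]
 [-0.593  0.766  0.247 -0.043]
 [-0.001 -0.307  0.952  0.385]
 [ 0.     0.     0.     1.   ]] 358.63814052527505
0.095 [322. 236.]
0.166 [322. 286.]
0 [322. 102.]
```

View pics/w1.png

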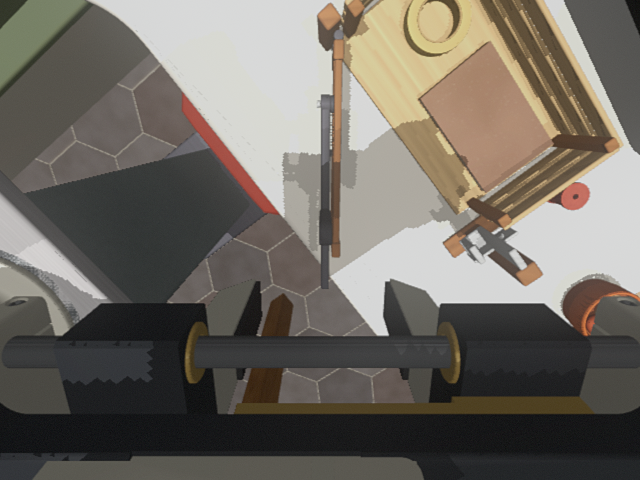

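The wrist picture shows the bar from its pivot (325,101) to its end (325,287), with the tab near (326,232). This matches my prediction to within 3 px, about 2 mm towards the crate. I'll correct for that and descend.

```bash
sed -i 's/^PSI=.*/PSI=np.radians(3.4); H=np.array([.5254,.0015,0])/' h.py
python3 - <<'E'
from h import *
print(row(*pose(.695),*cur()))
E
```

```text
[0.3, 0.16, 13.14, -0.0, 0.0, -0.0]
```

Request:
send_rows(
  steps=[
    [0.1,0.1,2,0,0,0,4],
    [0.2,0.2,4,0,0,0,4],
    [0.3,0.2,6,0,0,0,4],
    [0.3,0.2,7.5,0,0,0,4],
    [0.3,0.2,9,0,0,0,4],
    [0.3,0.2,9,0,0,0,4],
    [0.3,0.2,9,0,0,0,4],
  ],
)

```text
time: 2.4
position: [0.4315, -0.1096, 0.3142]
tcp_rot: [[0.595, 0.804, -0.002], [0.804, -0.595, 0.001], [-0.001, -0.002, -1.0]]
ft_force: [0.9, 0.8, 0.4]
opening: 0.04
finger_force: 0.0
```

Run:
```python
from h import *
print(row(*pose(.695),*cur()))
im=ctrl.read_camera("wrist"); cv2.imwrite("pics/w2.png",im)
```

```text
[0.02, -0.03, 4.12, -0.1, 0.1, -0.1]
```

View pics/w2.png

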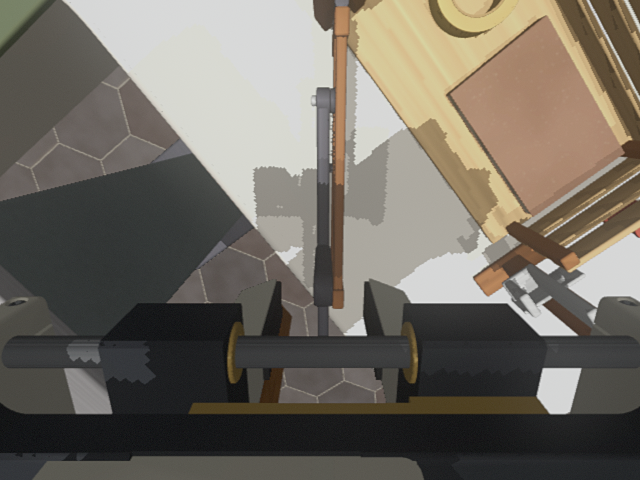

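The tab (323,275) is centred between the fingers (280 and 365). I'll descend and grip.

Request:
send_rows(
  steps=[
    [0,0,1,0,0,0,4],
    [0,0,2,0,0,0,4],
    [0,0,3,0,0,0,3.5],
    [0,0,4,0,0,0,3],
    [0,0,4,0,0,0,2.5],
    [0,0,4,0,0,0,2],
  ],
  grip_force=12,
)

```text
time: 2.95
position: [0.432, -0.1081, 0.2739]
tcp_rot: [[0.593, 0.805, -0.002], [0.805, -0.593, 0.001], [-0.0, -0.002, -1.0]]
ft_force: [-0.3, -0.8, 0.2]
opening: 0.0225
finger_force: 0.0
```

Request:
send_rows(
  steps=[
    [0,0,0,0,0,0,1.5],
    [0,0,0,0,0,0,1.2],
    [0,0,0,0,0,0,0.6],
    [0,0,0,0,0,0,0.6],
    [0,0,0,0,0,0,0.6],
    [0,0,0,0,0,0,0.6],
  ],
  grip_force=12,
)

```text
time: 3.45
position: [0.4326, -0.1084, 0.275]
tcp_rot: [[0.593, 0.805, 0.001], [0.805, -0.593, -0.0], [0.0, 0.001, -1.0]]
ft_force: [0.0, 1.0, 2.4]
opening: 0.0097
finger_force: 12.0
```

Run:
```python
from h import *
c=cur();print(row(*pose(.695),*c))
for t in(.05,.1,.15,.19,.23): print(row(*pose(.695,t),*c))
```

```text
[-0.15, -0.06, 0.2, 0.0, -0.0, 0.0]
[0.88, -0.06, -0.24, 0.0, -2.9, 0.0]
[1.93, -0.06, -0.64, 0.0, -5.7, 0.0]
[2.99, -0.06, -0.99, 0.1, -8.6, 0.0]
[3.86, -0.06, -1.22, 0.1, -10.9, 0.0]
[4.73, -0.05, -1.43, 0.1, -13.2, 0.0]
```

Request:
send_rows(
  steps=[
    [0.5,0,-0.22,0,-1.4,0,0.6],
    [1.0,0,-0.44,0,-2.9,0,0.6],
    [1.6,0,-0.64,0,-4.3,0,0.6],
    [2.1,0,-0.84,0,-5.7,0,0.6],
    [2.6,0,-1.0,0,-7.2,0,0.6],
    [3.1,0,-1.2,0,-8.6,0,0.6],
    [3.6,0,-1.3,0,-9.7,0,0.6],
    [4.0,0,-1.4,0,-10.9,0,0.6],
  ],
)

```text
time: 4.12
position: [0.4565, -0.0758, 0.2889]
tcp_rot: [[0.582, 0.805, -0.112], [0.79, -0.593, -0.153], [-0.19, 0.0, -0.982]]
ft_force: [1.7, 1.8, -0.5]
opening: 0.01
finger_force: 12.0
```

Request:
send_rows(
  steps=[
    [0.48,0,-0.04,0,-1.2,0,0.6],
    [0.85,0,-0.05,0,-2.3,0,0.6],
    [0.85,0,-0.05,0,-2.3,0,0.6],
  ],
)

```text
time: 4.37
position: [0.461, -0.0697, 0.2876]
tcp_rot: [[0.577, 0.805, -0.138], [0.783, -0.593, -0.187], [-0.232, -0.0, -0.973]]
ft_force: [-2.8, -4.3, 5.0]
opening: 0.0099
finger_force: 12.0
```

Run:
```python
from h import *
c=cur()
for t in(.21,.22,.23,.24): print(row(*pose(.695,t),*c))
im=ctrl.read_camera("wrist"); cv2.imwrite("pics/w3.png",im)
```

```text
[-0.51, -0.04, 0.04, -0.0, 1.4, 0.1]
[-0.31, -0.04, -0.06, -0.0, 0.8, 0.1]
[-0.1, -0.04, -0.15, -0.0, 0.3, 0.1]
[0.1, -0.04, -0.25, -0.0, -0.3, 0.1]
```

View pics/w3.png

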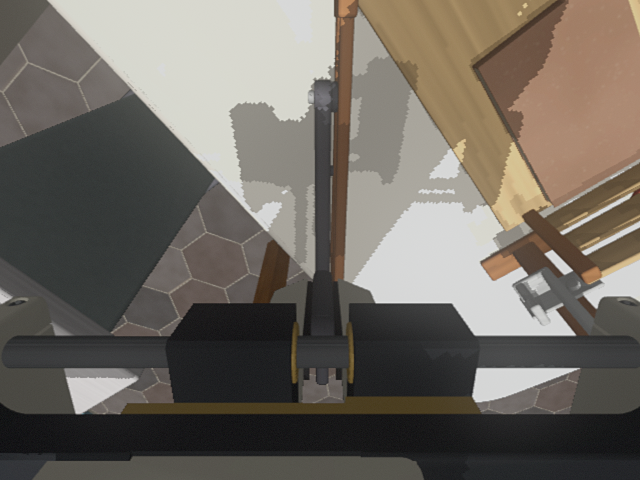

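The bar is raised (about 0.23 rad) and the tab is still held (323,280). I'll plan the swing along the arc and settle the height at the same time.

Run:
```python
from h import *
p0,R0=cur()
for a,b in((.695,.45),(.45,.2),(.2,.08)):
    print(a,b)
    c=(p0,R0) if a==.695 else pose(a,.234)
    for f in np.linspace(a,b,9)[1:]: print(row(*pose(f,.234),*c))
```

```text
0.695 0.45
[-0.02, 0.25, -0.2, -0.4, -0.1, -1.7]
[-0.04, 0.54, -0.19, -0.8, -0.1, -3.4]
[-0.05, 0.83, -0.19, -1.2, -0.1, -5.1]
[-0.05, 1.13, -0.19, -1.6, -0.1, -6.8]
[-0.04, 1.42, -0.2, -2.0, -0.1, -8.5]
[-0.02, 1.71, -0.2, -2.5, -0.1, -10.2]
[0.0, 2.01, -0.21, -2.9, -0.1, -11.9]
[0.04, 2.3, -0.21, -3.3, -0.1, -13.6]
0.45 0.2
[-0.03, 0.3, 0.01, -0.4, 0.0, -1.7]
[-0.04, 0.6, 0.01, -0.8, 0.0, -3.5]
[-0.05, 0.9, 0.01, -1.2, 0.0, -5.2]
[-0.05, 1.2, 0.01, -1.7, 0.0, -7.0]
[-0.04, 1.5, 0.01, -2.1, -0.0, -8.7]
[-0.02, 1.79, 0.0, -2.5, -0.0, -10.5]
[0.01, 2.09, -0.0, -2.9, 0.0, -12.2]
[0.05, 2.39, -0.01, -3.3, -0.0, -13.9]
0.2 0.08
[-0.01, 0.14, 0.0, -0.2, 0.0, -0.8]
[-0.03, 0.29, 0.01, -0.4, -0.0, -1.7]
[-0.03, 0.43, 0.01, -0.6, -0.0, -2.5]
[-0.04, 0.57, 0.01, -0.8, 0.0, -3.3]
[-0.05, 0.72, 0.01, -1.0, 0.0, -4.2]
[-0.05, 0.86, 0.01, -1.2, 0.0, -5.0]
[-0.05, 1.0, 0.01, -1.4, -0.0, -5.9]
[-0.05, 1.15, 0.01, -1.6, -0.0, -6.7]
```

Request:
send_rows(
  steps=[
    [0,0.25,-0.2,-0.4,0,-1.7,0.6],
    [-0.04,0.54,-0.2,-0.8,0,-3.4,0.6],
    [-0.05,0.83,-0.2,-1.2,0,-5.1,0.6],
    [-0.05,1.13,-0.2,-1.6,0,-6.8,0.6],
    [-0.04,1.42,-0.2,-2.0,0,-8.5,0.6],
    [-0.02,1.71,-0.2,-2.5,0,-10.2,0.6],
    [0,2.0,-0.2,-2.9,0,-11.9,0.6],
    [0.04,2.3,-0.2,-3.3,0,-13.6,0.6],
  ],
)

```text
time: 5.08
position: [0.4799, -0.0828, 0.2891]
tcp_rot: [[0.37, 0.925, -0.086], [0.901, -0.38, -0.212], [-0.229, 0.001, -0.974]]
ft_force: [-1.4, -0.6, 1.3]
opening: 0.0099
finger_force: 12.0
```

Run:
```python
from h import *
c=cur(); print(row(*pose(.45,.234),*c))
for f in (.35,.2): print(row(*pose(f,.234),*c))
```

```text
[-0.02, 0.0, -0.03, 0.1, -0.2, 0.1]
[-0.07, 0.96, -0.02, -1.2, -0.2, -5.5]
[0.03, 2.39, -0.04, -3.2, -0.2, -13.9]
```

Tracking is good and forces are low. I'll continue to 0.2, then slow down.

Request:
send_rows(
  steps=[
    [-0.03,0.3,0,-0.4,0,-1.7,0.6],
    [-0.04,0.6,0,-0.8,0,-3.5,0.6],
    [-0.05,0.9,0,-1.2,0,-5.2,0.6],
    [-0.05,1.2,0,-1.7,0,-7.0,0.6],
    [-0.04,1.5,0,-2.1,0,-8.7,0.6],
    [-0.02,1.8,0,-2.5,0,-10.5,0.6],
    [0.01,2.1,0,-2.9,0,-12.2,0.6],
    [0.05,2.4,0,-3.3,0,-13.9,0.6],
  ],
)

```text
time: 5.75
position: [0.5022, -0.0914, 0.2891]
tcp_rot: [[0.136, 0.99, -0.031], [0.964, -0.139, -0.227], [-0.229, 0.001, -0.973]]
ft_force: [-2.2, -0.4, 1.8]
opening: 0.0101
finger_force: 12.0
```

Request:
send_rows(
  steps=[
    [-0.01,0.14,0,-0.2,0,-0.8,0.6],
    [-0.03,0.29,0,-0.4,0,-1.7,0.6],
    [-0.03,0.43,0,-0.6,0,-2.5,0.6],
    [-0.04,0.57,0,-0.8,0,-3.3,0.6],
    [-0.05,0.72,0,-1.0,0,-4.2,0.6],
    [-0.05,0.86,0,-1.2,0,-5.0,0.6],
    [-0.05,0.92,0,-1.3,0,-5.4,0.6],
    [-0.05,0.92,0,-1.3,0,-5.4,0.6],
  ],
)

```text
time: 6.42
position: [0.5115, -0.093, 0.2894]
tcp_rot: [[0.043, 0.999, -0.007], [0.972, -0.044, -0.229], [-0.229, 0.003, -0.973]]
ft_force: [-1.2, -1.9, -0.9]
opening: 0.0099
finger_force: 12.0
```

Run:
```python
from h import *
c=cur(); print(row(*pose(.1,.234),*c))
print(ctrl.read_state()["ft_force"])
for f in np.arange(.1,-.061,-.04):
    print(f,row(*pose(f,.234),*c))
im=ctrl.read_camera("top")[200:330,360:500]; cv2.imwrite("pics/t2.png",cv2.resize(im,None,fx=4,fy=4,interpolation=cv2.INTER_CUBIC))
```

```text
[-0.04, 0.0, -0.0, 0.1, -0.1, -0.2]
[-1.24353815 -1.94395378 -0.85273077]
0.1 [-0.04, 0.0, -0.0, 0.1, -0.1, -0.2]
0.060000000000000005 [-0.07, 0.38, 0.01, -0.4, -0.1, -2.4]
0.020000000000000004 [-0.09, 0.77, 0.01, -1.0, -0.1, -4.7]
-0.01999999999999999 [-0.09, 1.15, 0.01, -1.5, -0.1, -6.9]
-0.06 [-0.07, 1.53, 0.01, -2.0, -0.1, -9.1]
```

View pics/t2.png

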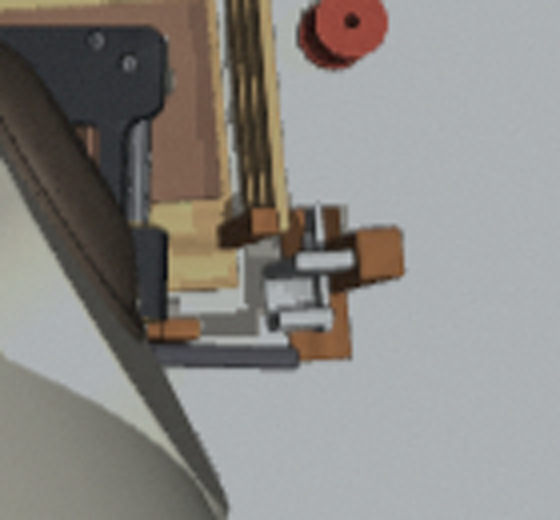

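The bar end (297,355) is raised and just in front of the lip (305,320), with the back plate at (325,260). I'll advance slowly and watch the force.

Request:
send_rows(
  steps=[
    [0,0.1,0,-0.1,0,-0.6,0.6],
    [-0.03,0.2,0,-0.3,0,-1.2,0.6],
    [-0.03,0.3,0,-0.4,0,-1.8,0.6],
    [-0.04,0.38,0,-0.5,0,-2.3,0.6],
    [-0.05,0.45,0,-0.6,0,-2.7,0.6],
    [-0.05,0.52,0,-0.7,0,-3.1,0.6],
    [-0.05,0.6,0,-0.8,0,-3.6,0.6],
    [-0.05,0.6,0,-0.8,0,-3.6,0.6],
  ],
)

```text
time: 7.13
position: [0.5177, -0.0935, 0.2897]
tcp_rot: [[-0.02, 1.0, 0.007], [0.973, 0.021, -0.229], [-0.229, 0.002, -0.973]]
ft_force: [-1.6, -1.2, -2.6]
opening: 0.0099
finger_force: 12.0
```

```bash
cat > m.py <<'E'
from h import *
c=cur(); s=ctrl.read_state(); print(s["time"],np.round(s["ft_force"],1),np.round(s["moment"],2))
best=min(np.arange(-.14,.12,.001),key=lambda f:abs(row(*pose(f,.234),*c)[1])); print("phi",best,row(*pose(best,.234),*c))
E
python3 m.py
```

```text
7.1333 [-1.6 -1.2 -2.6] [0.03 0.25 0.08]
phi 0.03500000000000014 [-0.05, 0.0, 0.03, 0.1, -0.2, -0.2]
```

Request:
send_rows(
  steps=[
    [0,0.05,0,-0.1,0,-0.3,0.6],
    [0,0.1,0,-0.1,0,-0.6,0.6],
    [0,0.15,0,-0.2,0,-0.9,0.6],
    [0,0.2,0,-0.2,0,-1.2,0.6],
    [0,0.2,0,-0.2,0,-1.2,0.6],
  ],
)

```text
time: 7.55
position: [0.5197, -0.0935, 0.2897]
tcp_rot: [[-0.04, 0.999, 0.01], [0.973, 0.041, -0.229], [-0.229, 0.001, -0.973]]
ft_force: [-1.8, -0.6, -3.9]
opening: 0.0099
finger_force: 12.0
```

Request:
send_rows(
  steps=[
    [0,0.05,0,-0.1,0,-0.3,0.6],
    [0,0.1,0,-0.1,0,-0.6,0.6],
    [0,0.15,0,-0.2,0,-0.9,0.6],
    [0,0.15,0,-0.2,0,-0.9,0.6],
  ],
)

```text
time: 7.88
position: [0.5212, -0.0936, 0.2898]
tcp_rot: [[-0.056, 0.998, 0.014], [0.972, 0.058, -0.229], [-0.23, 0.001, -0.973]]
ft_force: [-1.2, -1.6, -2.5]
opening: 0.0097
finger_force: 12.0
```

```bash
python3 m.py
```

```text
7.8833 [-1.2 -1.6 -2.5] [0.04 0.11 0.01]
phi -0.0019999999999998908 [-0.06, 0.0, 0.04, 0.0, -0.1, -0.2]
```

Request:
send_rows(
  steps=[
    [0,0.05,0,-0.1,0,-0.3,0.6],
    [0,0.1,0,-0.1,0,-0.6,0.6],
    [0,0.1,0,-0.1,0,-0.6,0.6],
  ],
)

```text
time: 8.13
position: [0.5222, -0.0936, 0.2898]
tcp_rot: [[-0.066, 0.998, 0.016], [0.971, 0.068, -0.229], [-0.23, 0.0, -0.973]]
ft_force: [-0.8, -1.4, -2.7]
opening: 0.0098
finger_force: 12.0
```

Request:
send_rows(
  steps=[
    [0,0.05,0,-0.1,0,-0.3,0.6],
    [0,0.1,0,-0.1,0,-0.6,0.6],
    [0,0.1,0,-0.1,0,-0.6,0.6],
  ],
)

```text
time: 8.38
position: [0.5232, -0.0935, 0.2898]
tcp_rot: [[-0.077, 0.997, 0.017], [0.97, 0.079, -0.229], [-0.23, -0.001, -0.973]]
ft_force: [-1.8, -1.7, -0.4]
opening: 0.0098
finger_force: 12.0
```

```bash
python3 m.py
```

```text
8.3833 [-1.8 -1.7 -0.4] [-0.16  0.06  0.02]
phi -0.02299999999999991 [-0.08, 0.0, 0.05, -0.1, -0.1, -0.2]
```

Request:
send_rows(
  steps=[
    [0,0.05,0,-0.1,0,-0.3,0.6],
    [0,0.1,0,-0.1,0,-0.6,0.6],
    [0,0.1,0,-0.1,0,-0.6,0.6],
  ],
)

```text
time: 8.63
position: [0.5235, -0.0935, 0.2897]
tcp_rot: [[-0.087, 0.996, 0.017], [0.969, 0.088, -0.229], [-0.23, -0.003, -0.973]]
ft_force: [-4.8, -1.1, 2.0]
opening: 0.0098
finger_force: 12.0
```

```bash
python3 m.py
python3 - <<'E'
from h import *
im=ctrl.read_camera("top")[230:310,390:490]; cv2.imwrite("pics/t3.png",cv2.resize(im,None,fx=6,fy=6,interpolation=cv2.INTER_CUBIC))
E
```

```text
8.6333 [-4.8 -1.1  2. ] [-0.21  0.73 -0.47]
phi -0.025999999999999912 [-0.07, 0.0, 0.04, -0.1, -0.1, 0.2]
```

View pics/t3.png

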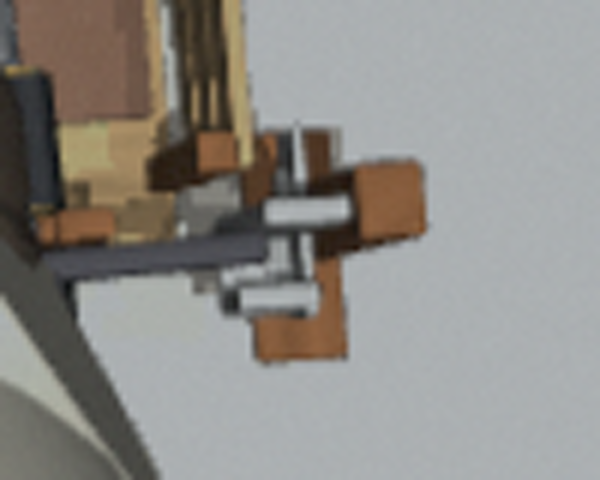

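Contact is felt: Fx is −4.8 N, the moment has jumped, and motion stalled at φ≈−0.025, as predicted. In the picture the bar end (265,248) lies between the lip (280,298) and the back plate (308,210). I'll ease off slightly, then lower.

Request:
send_rows(
  steps=[
    [0,-0.06,0,0.1,0,0.4,0.6],
    [0,-0.13,0,0.1,0,0.9,0.6],
    [0,-0.13,0,0.1,0,0.9,0.6],
  ],
)

```text
time: 8.93
position: [0.5228, -0.0935, 0.2898]
tcp_rot: [[-0.071, 0.997, 0.018], [0.971, 0.073, -0.229], [-0.23, 0.001, -0.973]]
ft_force: [-1.7, -2.6, -0.9]
opening: 0.0101
finger_force: 12.0
```

```bash
python3 m.py
python3 - <<'E'
from h import *
c=cur()
for t in np.arange(.234,.03,-.025): print(round(t,3),row(*pose(-.019,t),*c))
E
```

```text
8.9333 [-1.7 -2.6 -0.9] [-0.29  0.17  0.03]
phi -0.018999999999999906 [-0.07, -0.0, 0.05, -0.0, -0.1, -0.3]
0.234 [-0.07, -0.0, 0.05, -0.0, -0.1, -0.3]
0.209 [-0.58, 0.0, 0.29, -0.0, 1.3, -0.3]
0.184 [-1.07, 0.0, 0.55, -0.0, 2.7, -0.3]
0.159 [-1.57, 0.01, 0.82, -0.0, 4.2, -0.3]
0.134 [-2.05, 0.01, 1.1, -0.0, 5.6, -0.3]
0.109 [-2.53, 0.01, 1.39, -0.0, 7.0, -0.3]
0.084 [-3.0, 0.02, 1.69, 0.0, 8.5, -0.3]
0.059 [-3.46, 0.02, 2.01, 0.0, 9.9, -0.3]
0.034 [-3.92, 0.02, 2.33, 0.0, 11.3, -0.3]
```

Request:
send_rows(
  steps=[
    [-0.5,0,0.24,0,1.4,0,0.6],
    [-1.0,0,0.5,0,2.8,0,0.6],
    [-1.5,0,0.77,0,4.3,0,0.6],
    [-2.0,0,1.05,0,5.7,0,0.6],
    [-2.47,0,1.34,0,7.1,0,0.6],
    [-2.47,0,1.34,0,7.1,0,0.6],
  ],
)

```text
time: 9.43
position: [0.5249, -0.1211, 0.282]
tcp_rot: [[-0.071, 0.997, 0.008], [0.992, 0.072, -0.105], [-0.105, 0.001, -0.994]]
ft_force: [-1.4, -0.9, 0.8]
opening: 0.0099
finger_force: 12.0
```

```bash
sed 's/,\.234)/,.108)/g' m.py>m2.py; python3 m2.py
python3 - <<'E'
from h import *
c=cur()
for t in (.084,.059,.034,.015): print(round(t,3),row(*pose(-.019,t),*c))
E
```

```text
9.4333 [-1.4 -0.9  0.8] [0.15 0.23 0.07]
phi -0.017999999999999905 [-0.04, -0.0, 0.0, 0.0, -0.1, -0.3]
0.084 [-0.52, 0.02, 0.24, 0.0, 1.2, -0.4]
0.059 [-1.02, 0.02, 0.49, 0.0, 2.7, -0.4]
0.034 [-1.52, 0.02, 0.76, 0.0, 4.1, -0.4]
0.015 [-1.89, 0.02, 0.97, 0.0, 5.2, -0.4]
```

Request:
send_rows(
  steps=[
    [-0.5,0,0.24,0,1.2,0,0.6],
    [-1.0,0,0.49,0,2.7,0,0.6],
    [-1.5,0,0.76,0,4.1,0,0.6],
    [-1.75,0,0.9,0,4.8,0,0.6],
    [-1.75,0,0.9,0,4.8,0,0.6],
    [-1.75,0,0.9,0,4.8,0,0.6],
  ],
)

```text
time: 9.93
position: [0.5262, -0.1383, 0.2753]
tcp_rot: [[-0.074, 0.997, 0.002], [0.997, 0.074, -0.023], [-0.024, 0.001, -1.0]]
ft_force: [-2.0, 1.3, 0.1]
opening: 0.0099
finger_force: 12.0
```

```bash
sed 's/,\.234)/,.02)/g' m.py>m2.py; python3 m2.py
```

```text
9.9333 [-2.   1.3  0.1] [0.27 0.12 0.13]
phi -0.017999999999999905 [-0.15, 0.0, 0.04, 0.0, 0.2, -0.2]
```

Request:
send_rows(
  steps=[
    [0,0,0,0,0,0,1.3],
    [0,0,0,0,0,0,2],
    [0,0,0,0,0,0,3],
    [0,0,0,0,0,0,3.5],
    [0,0,0,0,0,0,3.5],
    [0,0,0,0,0,0,3.5],
  ],
)

```text
time: 10.43
position: [0.5262, -0.1388, 0.2754]
tcp_rot: [[-0.073, 0.997, 0.002], [0.997, 0.073, -0.024], [-0.024, 0.001, -1.0]]
ft_force: [0.0, -1.0, 0.7]
opening: 0.0341
finger_force: 0.0
```

Request:
send_rows(
  steps=[
    [0,0,-0.5,0,0,0,3.5],
    [0,0,-1.5,0,0,0,3.5],
    [0,0,-3,0,0,0,3.5],
    [0,0,-5,0,0,0,3.5],
    [0,0,-7,0,0,0,3.5],
    [0,0,-9,0,0,0,3.5],
    [0,0,-11,0,0,0,3.5],
    [0,0,-12,0,0,0,3.5],
  ],
)

```text
time: 11.1
position: [0.5266, -0.1353, 0.3991]
tcp_rot: [[-0.074, 0.997, 0.006], [0.997, 0.074, -0.025], [-0.026, 0.005, -1.0]]
ft_force: [0.3, -0.7, 0.2]
opening: 0.0351
finger_force: 0.0
```

Run:
```python
from h import *
print(ctrl.read_state()["ft_force"])
a=ctrl.read_camera("scene")[200:370,240:450]; b=ctrl.read_camera("wrist")
a=cv2.resize(a,(400,324),interpolation=cv2.INTER_CUBIC);b=cv2.resize(b,(400,300))
o=np.zeros((324,800,3),np.uint8);o[:,:400]=a;o[:300,400:]=b;cv2.imwrite("pics/f.png",o)
```

```text
[ 0.26089037 -0.72181687  0.19198655]
```

View pics/f.png

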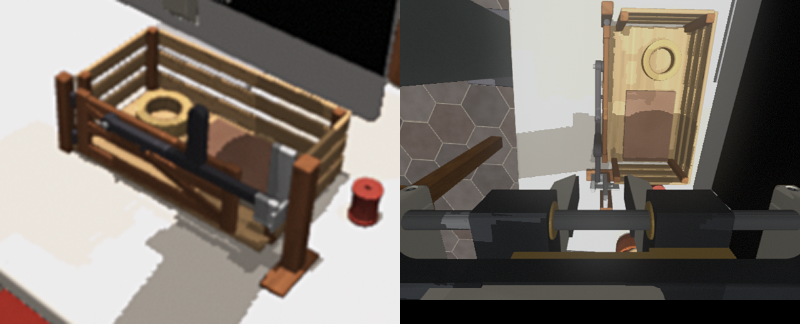

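The gate is shut and the bar lies level in the catch, its end at about (268,205) behind the lip. The tape roll, notebook and spool have not moved. The gripper is clear, so I'll hand the job in.

```bash
python3 -c "
from workcell import ctrl
print(ctrl.job_done())"
```

```text
the job is handed in; nothing more can be done
None
```

The gate is shut and held by the latch bar in the catch, with the crate's contents and the spool where they were; the wrist sensor read about 5 N when the bar met the back plate, and I handed the job in at about 11 s.

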